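# Line up the winter display by height

## Task

Line up the four ornaments on the sage-green display board in order of height, each standing upright in the middle of its own round felt mark: the shortest on the mark beside the pale star, rising to the tallest on the mark beside the dark star. Knock nothing over, and leave the matchbox and the roll of tape where they lie.

Things in the scene. Friction and masses are not known exactly. Their poses are not given: they have to be found in the camera images.
- tealight: tealight in a silver foil cup, 39 mm across, 19 mm tall over its wick (rim of the cup 15 mm), 30 g or so. The shortest of the four. Origin: centre of its underside; z up.
- pinecone: brown pine cone standing on its base, 38 mm across, 45 mm tall, 30 g or so; solid to the grip. Second shortest. Origin: centre of its underside; z up.
- beaker: small white ceramic beaker, open at the top, 52 mm across, 68 mm tall. Second tallest. Origin: centre of its underside; z up.
- house: white ceramic light house, 134 mm tall over its chimney: footprint 55 mm (own x) by 64 mm (own y); the flat gable walls face along own x, 55 mm apart and vertical to 100 mm and above (gable peak 127 mm), the eaves at own y +-32 mm are 95 mm high. The tallest. Origin: centre of its underside; z up.
- mark_a: round grey felt mark, 64 mm across, one of four alike in a straight row, 85 mm apart, on a fixed sage-green display board 430 x 80 mm whose flat top is 12 mm above the desk. Origin: centre of the mark, on the board's top. y along the row (towards mark_a), x across the board to its rear edge. This one is at the +y end of the board's own frame.
- mark_b: round grey felt mark, 64 mm across, one of four alike in a straight row, 85 mm apart, on a fixed sage-green display board 430 x 80 mm whose flat top is 12 mm above the desk. Origin: centre of the mark, on the board's top. y along the row (towards mark_a), x across the board to its rear edge. This one is next to mark_a.
- mark_c: round grey felt mark, 64 mm across, one of four alike in a straight row, 85 mm apart, on a fixed sage-green display board 430 x 80 mm whose flat top is 12 mm above the desk. Origin: centre of the mark, on the board's top. y along the row (towards mark_a), x across the board to its rear edge. This one is between mark_b and mark_d.
- mark_d: round grey felt mark, 64 mm across, one of four alike in a straight row, 85 mm apart, on a fixed sage-green display board 430 x 80 mm whose flat top is 12 mm above the desk. Origin: centre of the mark, on the board's top. y along the row (towards mark_a), x across the board to its rear edge. This one is at the -y end of the board's own frame.
- light_star: pale wooden star, 46 x 49 mm, 8 mm thick, fixed on the board's top beyond one end of the row, 58 mm from the end mark's centre (at either end, differs from start to start). The shortest thing belongs beside it. Origin: centre of its underside.
- dark_star: dark brown wooden star, 36 x 37 mm, 8 mm thick, fixed on the board's top beyond the other end of the row, 58 mm from the end mark's centre. The tallest thing belongs beside it. Origin: centre of its underside.
- matchbox: bystander: closed matchbox lying flat, 44 x 72 x 17 mm, loose, to the right of the work. Not to be moved. Origin: centre of its underside.
- tape_roll: bystander: roll of tan paper tape lying flat, 43 mm across, 15 mm tall, loose, to the left of the work. Not to be moved. Origin: centre of its underside.
Mind the look-alikes: they are no part of the job. Leave any blue or turquoise look-alike of the beaker alone. What is shaped like the house but yellow is not meant.

How it is judged:
By the outcome, as a careful person would: the job done as asked, in the order asked, and still so for the second after the job is handed in, with the robot touching nothing.
It also fails if it takes over 112 s, if anything falls off the work surface, if the arm or the gripper's body presses on something with over 40 N, if the wrist force passes 120 N, or if a joint passes its speed limit or range.

## Robot

A 7-joint arm with a two-finger parallel gripper is mounted at the origin on a cart in front of the work surface, level with it; the furniture and walls round the work are solid. World frame = base frame: x ahead of the robot, y to its left, z up, the work surface at z = 0. Lengths are in mm, angles in rad, forces in N, time in s.
With the tool pointing down it reaches from about 350 to 900 mm from the base axis. Payload 8.1 kg.
Tool frame: the origin (TCP) lies at the very end of the fingers, on their centre line; the grasp point (between the pads) lies 19 mm behind it (robot.grip_point_offset is the distance from the TCP to the grasp point, in mm); z points along the fingers, y is the line along which they close (so a half turn about z gives the same grasp; the last joint's range is limited). The gripper opens to 92 mm and grips with 3 to 60 N. Pads are 19 mm wide; open, the fingers measure 130 mm over their backs; the gripper's body (75 mm by 190 mm) begins 47 mm behind the grasp point.
Start: joints at [1.061, 0.434, 0.025, 1.573, -0.012, 1.134, -0.075], TCP at [247.274, -574.018, 226.742] pointing down, gripper open.
Joint ranges: [-2.62, 2.62], [-0.44, 2.09], [-1.27, 1.32], [0.08, 2.57], [-1.32, 4.46], [0.12, 2], [-2.74, 2.74]. Speed limits (rad/s): [2.22, 2.22, 3.01, 3.01, 3.14, 3.14, 3.14].

## Interface

Orientations are given as a unit quaternion [x, y, z, w].
In Python, from station import robot gives the robot as it stands.
- The arm moves only by the tool move_arm, never from a script. Its argument "commands" is a list of rows, each an object of numbers: "wx", "wy", "wz": the turn, a rotation vector about the tool's x, y, z in units of 6 degrees (1.0 is 6 degrees); "dx", "dy", "dz": the shift along the tool's x, y, z in units of 30 mm (1.0 is 30 mm); "fingers": the opening, from 0 (shut) to 1 (fully open). In form: [{"wx": .., "wy": .., "wz": .., "dx": .., "dy": .., "dz": .., "fingers": ..}, ...]. A call has 1 to 12 rows; each row is the pose to reach, as a shift and turn from the pose commanded when the call began, along the tool's axes at that moment; what a row does not reach only later rows make up. A row lasts 1/12 s, in which the tool goes at most 41.7 mm and 7.16 degrees, less where a joint would pass 70% of its speed; a pose out of reach is approached as far as the arm can. A call with a gripper value outside its range is refused whole. The fingers move at their own pace and stop on an object; "force" is the grip in N (left out, the last holds). Time passes only in rows, so rows that repeat a pose let the fingers close. It gives the time, the measured TCP pose, the force, the opening and the grip force at its end, in the units of the state.
- robot.state(): the state, without advancing time (a new reading comes with each control period).
- robot.capture(name): name is "side" or "top"; returns a dict with "color" (480x640x3 uint8, blue, green, red), "vfov" (degrees; the focal length in pixels is half the picture's height over the tangent of half this angle, whatever the lens; pixels are square), "cx", "cy" (the principal point, pixels), "extrinsics" (4x4, takes a point from world to camera coordinates). Camera axes: x right, y down, z forward; pixel columns grow to the right and rows downward; lengths in mm; the calibration is good to about 2 mm. A picture is of the moment at which its call begins. There is no depth.
- robot.sign_off(): hands the job in; it is judged then, once.
The state is a dict: "clock": time; "qpos": joint angles; "dq": joint speeds; "tau": joint torques, N m; "ee_pos": TCP position; "ee_rot": TCP orientation; "wrist_force": force on the tool from outside, world axes, zero at the start; "torque": the same for the moment, N m; "width": opening from 0.0 (shut) to 1.0 (fully open); "finger_force": force on a finger pad.
Only numpy, scipy, OpenCV 4.12 (cv2) and the standard library are available. Lean on these libraries where they do the work, as an engineer would, in place of code of your own. Each camera call takes 0.05 s, during which the arm holds its last target. There are 200 camera calls.

## Working session

There is one attempt and no reset: what is moved stays moved. The work goes in short steps, Python scripts to look and compute and a tool call to move; the robot and the scene stay as the last step left them, time stands still between calls to the robot, and variables do not carry over. Pictures are saved under pics/ and viewed, at most 14 in all, crops included, and the job is handed in when it is done.

Besides the shell and the picture viewer there is one more tool, called after "Emit:" by a JSON object that holds its "fn" and its "kwargs", one argument or row to a line. move_arm: Moves the arm, as the interface text tells. Its arguments: {"type":"object","properties":{"commands":{"type":"array"},"force":{"type":"number"}},"required":["commands"]}

```bash
mkdir -p pics; ls
cat > h.py <<'E'
import numpy as np, cv2
from station import robot
def cap(n):
    c=robot.capture(n); np.savez(f'{n}.npz',**c); return c
def ray(c,u,v,z):
    f=240/np.tan(np.radians(float(c['vfov'])/2)); E=np.array(c['extrinsics'])
    R,t=E[:3,:3],E[:3,3]; o=-R.T@t; d=R.T@np.array([(u-c['cx'])/f,(v-c['cy'])/f,1])
    return o+d*(z-o[2])/d[2]
def proj(c,p):
    f=240/np.tan(np.radians(float(c['vfov'])/2)); E=np.array(c['extrinsics'])
    q=E[:3,:3]@np.array(p)+E[:3,3]; return np.array([f*q[0]/q[2]+c['cx'],f*q[1]/q[2]+c['cy']])
E
python3 - <<'E'
from h import *
for n in('top','side'):
    c=cap(n); cv2.imwrite(f'pics/{n}0.png',c['color']); E=np.array(c['extrinsics']); print(n,c['vfov'],c['cx'],c['cy'],-E[:3,:3].T@E[:3,3],E[:3,:3].round(2).tolist())
print(robot.state())
E
```

```text
pics
top 42.368069871268325 317.00581889812673 244.09250444608887 [ 362.76830946   40.92583931 1327.61753645] [[0.02, -1.0, -0.01], [-1.0, -0.02, -0.09], [0.09, 0.01, -1.0]]
side 50.28234475138035 319.6446543329831 240.78481233675214 [ 484.02348493 -913.54101608  591.1241776 ] [[1.0, 0.01, -0.01], [-0.0, -0.49, -0.87], [-0.02, 0.87, -0.49]]
{'clock': 0.1, 'qpos': array([ 1.06135893,  0.4351343 ,  0.02496385,  1.57400496, -0.01160701,
        1.13396819, -0.07513832]), 'dq': array([ 0.00167526, -0.00265746, -0.0001407 , -0.00145379, -0.00051073,
       -0.00017589,  0.00045648]), 'tau': array([ 4.08229200e-03, -6.69128966e+01,  9.88953710e-01, -3.15146434e+01,
       -6.03713770e-02,  3.74653889e-02,  1.00082966e-04]), 'ee_pos': array([ 247.09908819, -573.59194971,  226.03557188]), 'ee_rot': array([ 9.79391718e-01,  2.01968794e-01, -1.93985982e-04, -6.56854376e-04]), 'wrist_force': array([ 0.43704671,  0.12957557, -0.02598897]), 'torque': array([-0.00194023, -0.00384303, -0.02149154]), 'finger_force': 0.0, 'width': 1.001078858170692}
```

View pics/top0.png

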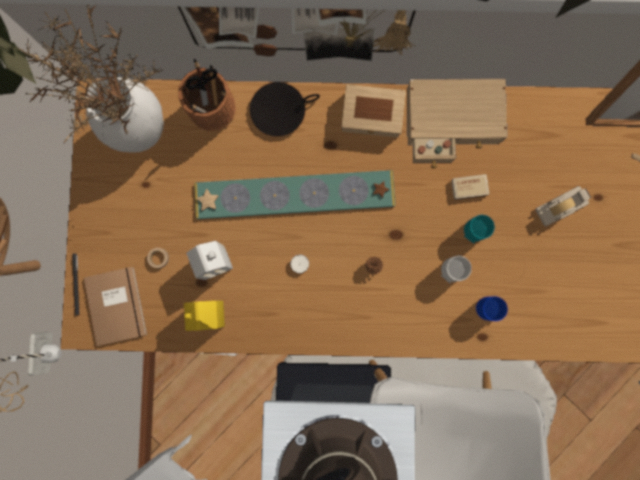

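View pics/side0.png

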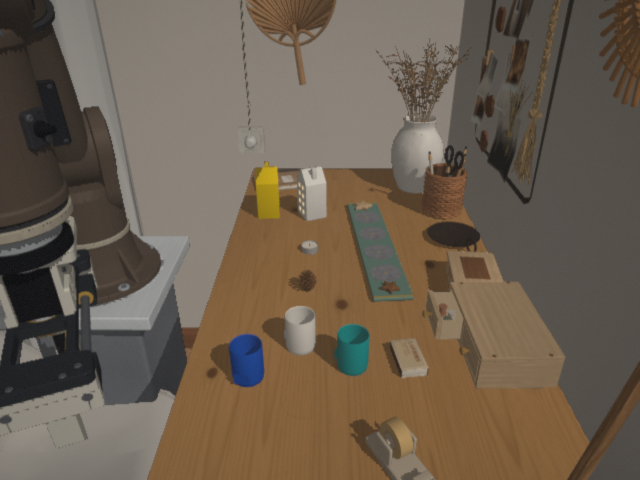

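The side view shows the same layout from the right. In the top view:
- The pale star is at (207,200), at the +y end, and the dark star is at (381,189).
- The tealight is at (300,265) and the pine cone at (374,266).
- **Houses:** white at (210,260), yellow at (204,316). I want the white one.
- **Beakers:** white at (456,269), turquoise at (479,229), blue at (492,308). I want the white one.

Next I'll confirm these in an enlarged crop.

Run:
```python
from h import *
c=np.load('top.npz'); im=c['color']
def crop(x,y,w,h,s): return cv2.resize(im[y:y+h,x:x+w],None,fx=s,fy=s,interpolation=cv2.INTER_CUBIC)
a=crop(180,165,220,60,3.6)   # 792x216
b=np.hstack([crop(180,235,66,60,4.4),crop(280,245,38,60,4.4),crop(356,245,36,60,4.4),crop(434,240,40,60,4.4)])
b=b[:, :792]; print(b.shape)
b=cv2.copyMakeBorder(b,0,0,0,792-b.shape[1],0)
cv2.imwrite('pics/crop1.png',np.vstack([a,b]))
```

```text
(264, 791, 3)
```

View pics/crop1.png

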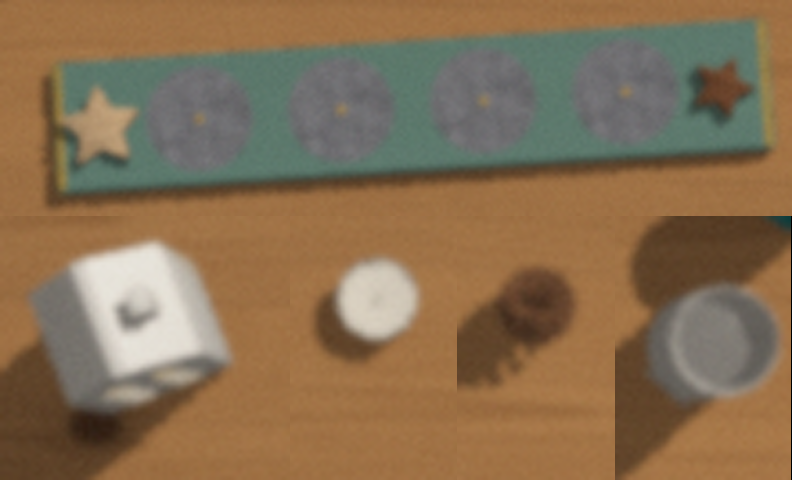

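The white house, tealight, pine cone and white beaker are confirmed as the targets. The marks are at crop (200,119), (342,109), (484,100) and (627,91). I'll measure positions now, fitting the house's silhouette in both views.

```bash
cat > fit.py <<'E'
from h import *
from scipy.optimize import minimize
def hull_pts(x,y,a,z0=0):
    P=[(sx*27.5,sy*32,z) for sx in(-1,1) for sy in(-1,1) for z in(0,95)]+[(s*27.5,0,127) for s in(-1,1)]
    P=np.array(P); R=np.array([[np.cos(a),-np.sin(a),0],[np.sin(a),np.cos(a),0],[0,0,1]])
    return P@R.T+[x,y,z0]
def mask(im,box):
    h=cv2.cvtColor(im,cv2.COLOR_BGR2HSV); m=((h[...,1]<75)&(h[...,2]>60)).astype(np.uint8)
    x,y,w,hh=box; o=np.zeros_like(m); o[y:y+hh,x:x+w]=m[y:y+hh,x:x+w]
    o=cv2.morphologyEx(o,cv2.MORPH_OPEN,np.ones((3,3)))
    n,l,s,_=cv2.connectedComponentsWithStats(o); k=1+s[1:,4].argmax(); return (l==k)*255
def err(p,cs,ms,z0=0):
    e=0
    for c,m in zip(cs,ms):
        q=np.array([proj(c,a) for a in hull_pts(p[0],p[1],p[2]/100,z0)])
        H=cv2.convexHull(q.astype(np.float32))[:,0]; d=np.zeros(m.shape,np.uint8)
        cv2.fillConvexPoly(d,np.round(H*16).astype(np.int32),255,cv2.LINE_AA,4)
        e+=np.abs(d.astype(float)-m).sum()/255/(m>0).sum()
    return e
def fit(cs,ms,x0,z0=0):
    b=None
    for a in(-40,-10,15,30,50):
        r=minimize(err,[x0[0],x0[1],a],args=(cs,ms,z0),method='Nelder-Mead',options=dict(initial_simplex=[[x0[0],x0[1],a],[x0[0]+15,x0[1],a],[x0[0],x0[1]+15,a],[x0[0],x0[1],a+15]],xatol=.05,fatol=1e-5))
        print(r.x.round(1),round(r.fun,3))
        if b is None or r.fun<b.fun:b=r
    return b.x
E
python3 - <<'E'
from fit import *
c=np.load('top.npz'); s=np.load('side.npz')
pix=lambda x,y,k,ox,oy:((x+.5)/k-.5+ox,(y+.5)/k-.5+oy)
M=[ray(c,*pix(x,y,3.6,180,165),12)[:2] for x,y in((200,119),(342,109),(484,100),(627,91))]
print('marks',np.round(M,1).tolist(),np.linalg.norm(np.diff(M,axis=0),axis=1))
print('tea',ray(c,*pix(377-290,299-216,4.4,280,245),15).round(1))
print('pine',ray(c,*pix(537-457,305-216,4.4,356,245),24).round(1))
print('beak',ray(c,*pix(98,124,4.4,434,240),68).round(1))
h0=ray(c,210,260,70);print(h0)
mt=mask(c['color'],(180,235,60,50)); msd=mask(s['color'],(296,164,34,60))
print((mt>0).sum(),(msd>0).sum())
for k in(([c],[mt]),([c,s],[mt,msd])): x=fit(*k,h0[:2])
def ov(c,box,k):
    X,Y,w,h=box; im=cv2.resize(c['color'][Y:Y+h,X:X+w],None,fx=k,fy=k,interpolation=cv2.INTER_CUBIC)
    P=[((proj(c,p)-[X,Y]+.5)*k).astype(int) for p in hull_pts(x[0],x[1],x[2]/100)]
    for a,b in((0,1),(2,3),(4,5),(6,7),(0,2),(4,6),(0,4),(2,6),(1,8),(3,8),(5,9),(7,9),(8,9),(1,5),(3,7)): cv2.line(im,tuple(map(int,P[a])),tuple(map(int,P[b])),(0,0,255),1)
    return im
cv2.imwrite('pics/ov.png',np.hstack([ov(c,(180,230,60,65),6),ov(s,(285,155,60,65),6)]))
for n,u,v,z in(('tea',310,244,15),('beak',300,317,68),('pine',308,280,24)): print(n,'side',ray(s,u,v,z).round(1))
E
```

```text
marks [[582.1, 234.3], [590.0, 149.6], [597.2, 64.9], [604.4, -20.4]] [85.09584421 85.02561819 85.58359573]
tea [443.3  92.5  15. ]
pine [443.3 -64.7  24. ]
beak [ 438.3 -227.8   68. ]
[442.98018635 272.68604063  70.        ]
1231 1542
[443.4 277.1  42. ] 0.068
[443.3 276.8  41.1] 0.068
[443.5 276.8  39.6] 0.068
[443.5 276.9  40.3] 0.068
[443.4 276.8  40.9] 0.068
[442.9 277.3  35.3] 0.22
[442.9 277.   34.1] 0.22
[442.7 276.9  35.2] 0.22
[442.9 276.9  34.2] 0.22
[442.9 276.8  35.6] 0.219
tea side [443.7  89.   15. ]
beak side [ 438.3 -244.2   68. ]
pine side [444.7 -70.   24. ]
```

View pics/ov.png

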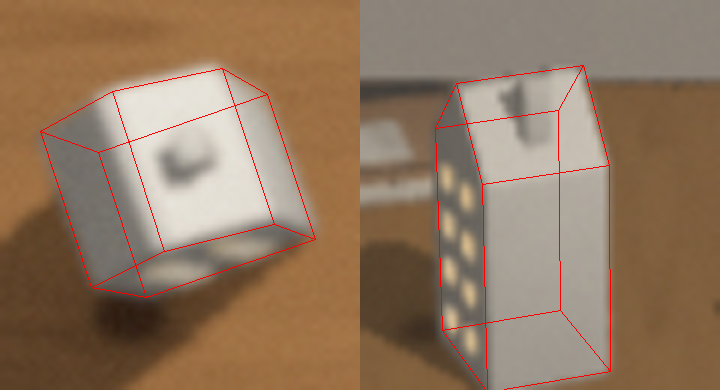

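The overlay fits the house well: about (443,277) with a yaw of about 0.37 rad. The marks come out 85 mm apart, as they should. I'll move towards the tealight now.

```bash
cat > plan.py <<'E'
import sys
from h import *
from scipy.spatial.transform import Rotation as Ro
def plan(x,y,z,phi,s=None):
    s=s or robot.state(); R=Ro.from_quat(s['ee_rot']); a=np.radians(phi)
    ty=[np.cos(a),np.sin(a),0]; tx=[-np.sin(a),np.cos(a),0]
    T=Ro.from_matrix(np.array([tx,ty,[0,0,-1]]).T)
    d=R.inv().apply(np.array([x,y,z])-s['ee_pos'])/30; w=np.degrees((R.inv()*T).as_rotvec())/6
    print('d',d.round(3),'w',w.round(3),'t',round(s['clock'],1),s['ee_pos'].round(1))
if __name__=='__main__': plan(*map(float,sys.argv[1:5]))
E
python3 plan.py 443.5 91.5 120 0
```

```text
d [ 14.784 -17.766   3.557] w [-1.2000e-02 -7.0000e-03 -1.1116e+01] t 0.1 [ 247.1 -573.6  226. ]
```

Emit:
{"fn": "move_arm", "kwargs": {
  "commands": [
    {"dx":14.78,"dy":-17.77,"dz":2.5,"wz":-11.12,"fingers":0.75},
    {"dx":14.78,"dy":-17.77,"dz":2.5,"wz":-11.12,"fingers":0.75},
    {"dx":14.78,"dy":-17.77,"dz":2.5,"wz":-11.12,"fingers":0.75},
    {"dx":14.78,"dy":-17.77,"dz":2.5,"wz":-11.12,"fingers":0.75},
    {"dx":14.78,"dy":-17.77,"dz":2.5,"wz":-11.12,"fingers":0.75},
    {"dx":14.78,"dy":-17.77,"dz":2.5,"wz":-11.12,"fingers":0.75},
    {"dx":14.78,"dy":-17.77,"dz":2.5,"wz":-11.12,"fingers":0.75},
    {"dx":14.78,"dy":-17.77,"dz":2.5,"wz":-11.12,"fingers":0.75},
    {"dx":14.78,"dy":-17.77,"dz":2.5,"wz":-11.12,"fingers":0.75},
    {"dx":14.78,"dy":-17.77,"dz":2.5,"wz":-11.12,"fingers":0.75},
    {"dx":14.78,"dy":-17.77,"dz":2.5,"wz":-11.12,"fingers":0.75},
    {"dx":14.78,"dy":-17.77,"dz":2.5,"wz":-11.12,"fingers":0.75}
  ]
}}

```text
$.commands[0]: bad value
```

```bash
python3 plan.py 443.5 91.5 100 0
python3 - <<'E'
from h import *
s=np.load('side.npz'); im=s['color']
cr=lambda x,y,w,h:cv2.resize(im[y:y+h,x:x+w],None,fx=6,fy=6,interpolation=cv2.INTER_CUBIC)
cv2.imwrite('pics/crs.png',np.hstack([cr(290,225,40,60),cr(290,260,40,60),cr(275,300,50,60)]))
E
```

```text
d [ 14.784 -17.765   4.224] w [-1.2000e-02 -7.0000e-03 -1.1116e+01] t 0.1 [ 247.1 -573.6  226. ]
```

View pics/crs.png

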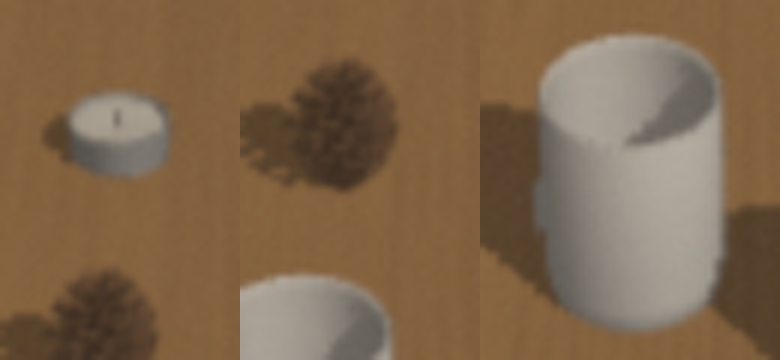

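The side crop shows the tealight rim centred at about (309.5,244.5) and the beaker rim at about (299.8,315.3). The move was refused, so I'll retry with every field given.

Emit:
{"fn": "move_arm", "kwargs": {
  "commands": [
    {"wx":0,"wy":0,"wz":-1.1,"dx":1.2,"dy":-1.4,"dz":0.2,"fingers":0.75},
    {"wx":0,"wy":0,"wz":-2.2,"dx":2.4,"dy":-2.8,"dz":0.4,"fingers":0.75}
  ]
}}

```text
clock: 0.27
ee_pos: [270.8, -495.4, 216.9]
ee_rot: [0.95, 0.314, -0.001, 0.0]
wrist_force: [2.0, 0.6, 0.1]
width: 0.902
finger_force: 0.0
```

```bash
python3 - <<'E'
from h import *
s=np.load('side.npz')
for n,u,v,z in(('tea',309.4,244.4,15),('beak',299.5,315.1,68),('pine',306.8,279.7,23)): print(n,'side',ray(s,u,v,z).round(1))
E
python3 plan.py 443.5 91.5 100 0
```

```text
tea side [442.4  87.2  15. ]
beak side [ 437.2 -239.1   68. ]
pine side [442.2 -67.4  23. ]
d [ 16.281 -12.284   3.882] w [-6.000e-03  8.000e-03 -8.907e+00] t 0.3 [ 270.8 -495.4  216.9]
```

Emit:
{"fn": "move_arm", "kwargs": {
  "commands": [
    {"wx":0,"wy":0,"wz":-8.9,"dx":16.28,"dy":-12.28,"dz":2.5,"fingers":0.75},
    {"wx":0,"wy":0,"wz":-8.9,"dx":16.28,"dy":-12.28,"dz":2.5,"fingers":0.75},
    {"wx":0,"wy":0,"wz":-8.9,"dx":16.28,"dy":-12.28,"dz":2.5,"fingers":0.75},
    {"wx":0,"wy":0,"wz":-8.9,"dx":16.28,"dy":-12.28,"dz":2.5,"fingers":0.75},
    {"wx":0,"wy":0,"wz":-8.9,"dx":16.28,"dy":-12.28,"dz":2.5,"fingers":0.75},
    {"wx":0,"wy":0,"wz":-8.9,"dx":16.28,"dy":-12.28,"dz":2.5,"fingers":0.75},
    {"wx":0,"wy":0,"wz":-8.9,"dx":16.28,"dy":-12.28,"dz":2.5,"fingers":0.75},
    {"wx":0,"wy":0,"wz":-8.9,"dx":16.28,"dy":-12.28,"dz":2.5,"fingers":0.75},
    {"wx":0,"wy":0,"wz":-8.9,"dx":16.28,"dy":-12.28,"dz":2.5,"fingers":0.75},
    {"wx":0,"wy":0,"wz":-8.9,"dx":16.28,"dy":-12.28,"dz":2.5,"fingers":0.75},
    {"wx":0,"wy":0,"wz":-8.9,"dx":16.28,"dy":-12.28,"dz":2.5,"fingers":0.75},
    {"wx":0,"wy":0,"wz":-8.9,"dx":16.28,"dy":-12.28,"dz":2.5,"fingers":0.75}
  ]
}}

```text
clock: 1.27
ee_pos: [412.5, -17.2, 156.7]
ee_rot: [0.708, 0.706, -0.0, 0.0]
wrist_force: [1.4, -0.8, -0.1]
width: 0.752
finger_force: 0.0
```

```bash
python3 plan.py 443.5 91.5 60 0
```

```text
d [3.627 1.023 3.224] w [ 0.002  0.003 -0.021] t 1.3 [412.5 -17.2 156.7]
```

Emit:
{"fn": "move_arm", "kwargs": {
  "commands": [
    {"wx":0,"wy":0,"wz":0,"dx":3.6,"dy":1.0,"dz":3.2,"fingers":0.75},
    {"wx":0,"wy":0,"wz":0,"dx":3.6,"dy":1.0,"dz":3.2,"fingers":0.75},
    {"wx":0,"wy":0,"wz":0,"dx":3.6,"dy":1.0,"dz":3.2,"fingers":0.75},
    {"wx":0,"wy":0,"wz":0,"dx":3.6,"dy":1.0,"dz":3.2,"fingers":0.75},
    {"wx":0,"wy":0,"wz":0,"dx":3.6,"dy":1.0,"dz":3.2,"fingers":0.75},
    {"wx":0,"wy":0,"wz":0,"dx":3.6,"dy":1.0,"dz":3.2,"fingers":0.75},
    {"wx":0,"wy":0,"wz":0,"dx":3.6,"dy":1.0,"dz":3.2,"fingers":0.75}
  ]
}}

```text
clock: 1.85
ee_pos: [442.5, 88.2, 61.0]
ee_rot: [0.708, 0.706, -0.0, 0.0]
wrist_force: [0.3, -0.1, 0.1]
width: 0.75
finger_force: 0.0
```

```bash
python3 plan.py 443.5 91.5 3 0
```

```text
d [0.11  0.033 1.934] w [-0.006  0.006 -0.019] t 1.9 [442.5  88.2  61. ]
```

Emit:
{"fn": "move_arm", "kwargs": {
  "commands": [
    {"wx":0,"wy":0,"wz":0,"dx":0.11,"dy":0.03,"dz":1.0,"fingers":0.75},
    {"wx":0,"wy":0,"wz":0,"dx":0.11,"dy":0.03,"dz":1.7,"fingers":0.75},
    {"wx":0,"wy":0,"wz":0,"dx":0.11,"dy":0.03,"dz":1.93,"fingers":0.75},
    {"wx":0,"wy":0,"wz":0,"dx":0.11,"dy":0.03,"dz":1.93,"fingers":0.75},
    {"wx":0,"wy":0,"wz":0,"dx":0.11,"dy":0.03,"dz":1.93,"fingers":0.5},
    {"wx":0,"wy":0,"wz":0,"dx":0.11,"dy":0.03,"dz":1.93,"fingers":0.3},
    {"wx":0,"wy":0,"wz":0,"dx":0.11,"dy":0.03,"dz":1.93,"fingers":0.3},
    {"wx":0,"wy":0,"wz":0,"dx":0.11,"dy":0.03,"dz":1.93,"fingers":0.3},
    {"wx":0,"wy":0,"wz":0,"dx":0.11,"dy":0.03,"dz":1.93,"fingers":0.3},
    {"wx":0,"wy":0,"wz":0,"dx":0.11,"dy":0.03,"dz":1.93,"fingers":0.3}
  ],
  "force": 12
}}

```text
clock: 2.68
ee_pos: [444.1, 92.2, 3.5]
ee_rot: [0.708, 0.706, 0.0, 0.0]
wrist_force: [-0.4, -1.4, 7.2]
width: 0.418
finger_force: 12.0
```

```bash
python3 plan.py 443.5 91.5 80 0;python3 plan.py 582.1 234.3 80 5
```

```text
d [-0.024 -0.017 -2.549] w [ 0.009  0.    -0.018] t 2.7 [444.1  92.2   3.5]
d [ 4.744  4.594 -2.545] w [ 0.009  0.001 -0.851] t 2.7 [444.1  92.2   3.5]
```

Emit:
{"fn": "move_arm", "kwargs": {
  "commands": [
    {"wx":0,"wy":0,"wz":0,"dx":0,"dy":0,"dz":-1.0,"fingers":0.3},
    {"wx":0,"wy":0,"wz":0,"dx":0,"dy":0,"dz":-2.2,"fingers":0.3},
    {"wx":0,"wy":0,"wz":0,"dx":1.0,"dy":1.0,"dz":-2.5,"fingers":0.3},
    {"wx":0,"wy":0,"wz":0,"dx":1.8,"dy":1.7,"dz":-2.5,"fingers":0.3},
    {"wx":0,"wy":0,"wz":0,"dx":2.7,"dy":2.6,"dz":-2.5,"fingers":0.3},
    {"wx":0,"wy":0,"wz":0,"dx":3.6,"dy":3.5,"dz":-2.5,"fingers":0.3},
    {"wx":0,"wy":0,"wz":0,"dx":4.4,"dy":4.3,"dz":-2.5,"fingers":0.3},
    {"wx":0,"wy":0,"wz":0,"dx":4.74,"dy":4.6,"dz":-2.3,"fingers":0.3},
    {"wx":0,"wy":0,"wz":0,"dx":4.74,"dy":4.6,"dz":-2.0,"fingers":0.3},
    {"wx":0,"wy":0,"wz":0,"dx":4.74,"dy":4.6,"dz":-2.0,"fingers":0.3},
    {"wx":0,"wy":0,"wz":0,"dx":4.74,"dy":4.6,"dz":-2.0,"fingers":0.3}
  ]
}}

```text
clock: 3.6
ee_pos: [580.5, 232.8, 61.9]
ee_rot: [0.708, 0.706, -0.002, -0.0]
wrist_force: [0.8, -0.3, 0.6]
width: 0.42
finger_force: 12.0
```

```bash
python3 plan.py 582.1 234.3 16 0
```

```text
d [0.053 0.057 1.531] w [-0.025  0.018 -0.017] t 3.6 [580.5 232.8  61.9]
```

Emit:
{"fn": "move_arm", "kwargs": {
  "commands": [
    {"wx":0,"wy":0,"wz":0,"dx":0.05,"dy":0.05,"dz":0.8,"fingers":0.3},
    {"wx":0,"wy":0,"wz":0,"dx":0.05,"dy":0.05,"dz":1.3,"fingers":0.3},
    {"wx":0,"wy":0,"wz":0,"dx":0.05,"dy":0.05,"dz":1.52,"fingers":0.3},
    {"wx":0,"wy":0,"wz":0,"dx":0.05,"dy":0.05,"dz":1.54,"fingers":0.3},
    {"wx":0,"wy":0,"wz":0,"dx":0.05,"dy":0.05,"dz":1.54,"fingers":0.3},
    {"wx":0,"wy":0,"wz":0,"dx":0.05,"dy":0.05,"dz":1.54,"fingers":0.3},
    {"wx":0,"wy":0,"wz":0,"dx":0.05,"dy":0.05,"dz":1.54,"fingers":0.3}
  ]
}}

```text
clock: 4.18
ee_pos: [584.0, 235.8, 17.9]
ee_rot: [0.708, 0.706, 0.001, 0.0]
wrist_force: [-0.5, -1.4, 0.5]
width: 0.422
finger_force: 12.0
```

```bash
python3 plan.py 582.1 234.3 15.5 0; python3 -c "
from station import robot;s=robot.state();print(s['wrist_force'],s['width'])"
```

```text
d [-0.051 -0.062  0.081] w [ 0.013 -0.005 -0.018] t 4.2 [584.  235.8  17.9]
[-0.49068036 -1.43265259  0.4671116 ] 0.42211190619117
```

Emit:
{"fn": "move_arm", "kwargs": {
  "commands": [
    {"wx":0,"wy":0,"wz":0,"dx":-0.05,"dy":-0.06,"dz":0.07,"fingers":0.3},
    {"wx":0,"wy":0,"wz":0,"dx":-0.05,"dy":-0.06,"dz":0.08,"fingers":0.3},
    {"wx":0,"wy":0,"wz":0,"dx":-0.05,"dy":-0.06,"dz":0.08,"fingers":0.3},
    {"wx":0,"wy":0,"wz":0,"dx":-0.05,"dy":-0.06,"dz":0.08,"fingers":0.6},
    {"wx":0,"wy":0,"wz":0,"dx":-0.05,"dy":-0.06,"dz":0.08,"fingers":0.7},
    {"wx":0,"wy":0,"wz":0,"dx":-0.05,"dy":-0.06,"dz":0.08,"fingers":0.7},
    {"wx":0,"wy":0,"wz":0,"dx":-0.05,"dy":-0.06,"dz":-0.5,"fingers":0.7},
    {"wx":0,"wy":0,"wz":0,"dx":-0.05,"dy":-0.06,"dz":-1.4,"fingers":0.7},
    {"wx":0,"wy":0,"wz":0,"dx":-0.05,"dy":-0.06,"dz":-2.5,"fingers":0.7},
    {"wx":0,"wy":0,"wz":0,"dx":-0.05,"dy":-0.06,"dz":-2.5,"fingers":0.7}
  ]
}}

```text
clock: 5.02
ee_pos: [584.4, 236.3, 97.6]
ee_rot: [0.708, 0.707, 0.004, 0.001]
wrist_force: [1.5, 1.0, 0.9]
width: 0.703
finger_force: 0.0
```

```bash
python3 plan.py 443 -65.5 80 0
```

```text
d [-10.069  -4.699   0.514] w [ 0.068 -0.037 -0.015] t 5.0 [584.4 236.3  97.6]
```

Emit:
{"fn": "move_arm", "kwargs": {
  "commands": [
    {"wx":0,"wy":0,"wz":0,"dx":-10.0,"dy":-4.65,"dz":0,"fingers":0.7},
    {"wx":0,"wy":0,"wz":0,"dx":-10.0,"dy":-4.65,"dz":0,"fingers":0.7},
    {"wx":0,"wy":0,"wz":0,"dx":-10.0,"dy":-4.65,"dz":0,"fingers":0.7},
    {"wx":0,"wy":0,"wz":0,"dx":-10.0,"dy":-4.65,"dz":0,"fingers":0.7},
    {"wx":0,"wy":0,"wz":0,"dx":-10.0,"dy":-4.65,"dz":0,"fingers":0.7},
    {"wx":0,"wy":0,"wz":0,"dx":-10.0,"dy":-4.65,"dz":0,"fingers":0.7},
    {"wx":0,"wy":0,"wz":0,"dx":-10.0,"dy":-4.65,"dz":0,"fingers":0.7},
    {"wx":0,"wy":0,"wz":0,"dx":-10.0,"dy":-4.65,"dz":0,"fingers":0.7},
    {"wx":0,"wy":0,"wz":0,"dx":-10.0,"dy":-4.65,"dz":0,"fingers":0.7},
    {"wx":0,"wy":0,"wz":0,"dx":-10.0,"dy":-4.65,"dz":0,"fingers":0.7},
    {"wx":0,"wy":0,"wz":0,"dx":-10.0,"dy":-4.65,"dz":0,"fingers":0.7},
    {"wx":0,"wy":0,"wz":0,"dx":-10.0,"dy":-4.65,"dz":0,"fingers":0.7}
  ]
}}

```text
clock: 6.02
ee_pos: [442.5, -64.2, 92.0]
ee_rot: [0.707, 0.707, 0.001, 0.0]
wrist_force: [0.7, -0.4, 0.4]
width: 0.701
finger_force: 0.0
```

```bash
python3 - <<'E'
from h import *
c=cap('top'); s=cap('side')
a=cv2.resize(c['color'][165:225,180:400],None,fx=3.6,fy=3.6,interpolation=cv2.INTER_CUBIC)
b=cv2.resize(s['color'][190:300,330:420],None,fx=3,fy=3,interpolation=cv2.INTER_CUBIC)
b=cv2.copyMakeBorder(b,0,0,0,792-b.shape[1],0)
cv2.imwrite('pics/p1.png',np.vstack([a,b]))
E
python3 plan.py 443 -65.5 10 0
```

```text
d [-0.051  0.02   2.728] w [ 0.005 -0.006  0.009] t 6.1 [442.4 -64.   91.8]
```

View pics/p1.png

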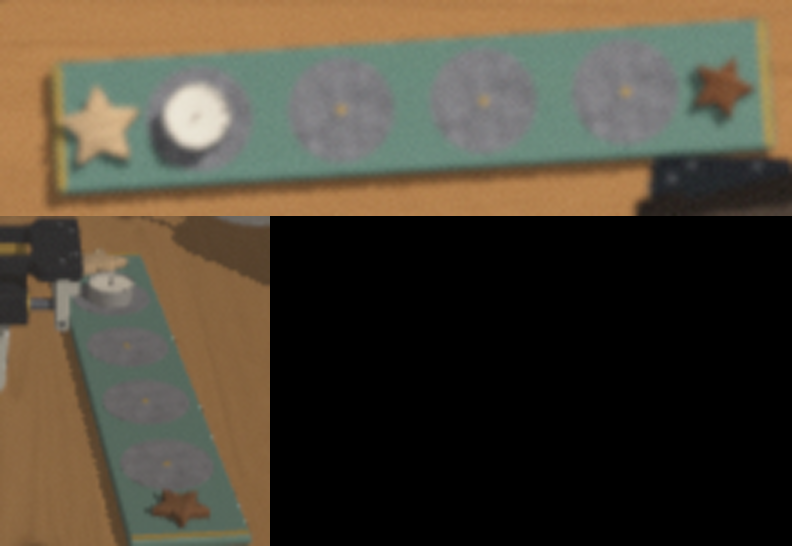

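The tealight stands upright and centred on the mark beside the pale star: its rim is at crop (196,117) against the mark's (200,119), and the gap is about what parallax would give. Next is the pine cone.

Emit:
{"fn": "move_arm", "kwargs": {
  "commands": [
    {"wx":0,"wy":0,"wz":0,"dx":-0.05,"dy":0.02,"dz":1.0,"fingers":0.7},
    {"wx":0,"wy":0,"wz":0,"dx":-0.05,"dy":0.02,"dz":2.0,"fingers":0.7},
    {"wx":0,"wy":0,"wz":0,"dx":-0.05,"dy":0.02,"dz":2.6,"fingers":0.7},
    {"wx":0,"wy":0,"wz":0,"dx":-0.05,"dy":0.02,"dz":2.75,"fingers":0.7},
    {"wx":0,"wy":0,"wz":0,"dx":-0.05,"dy":0.02,"dz":2.75,"fingers":0.7},
    {"wx":0,"wy":0,"wz":0,"dx":-0.05,"dy":0.02,"dz":2.75,"fingers":0.5},
    {"wx":0,"wy":0,"wz":0,"dx":-0.05,"dy":0.02,"dz":2.75,"fingers":0.3},
    {"wx":0,"wy":0,"wz":0,"dx":-0.05,"dy":0.02,"dz":2.75,"fingers":0.25},
    {"wx":0,"wy":0,"wz":0,"dx":-0.05,"dy":0.02,"dz":2.75,"fingers":0.25},
    {"wx":0,"wy":0,"wz":0,"dx":-0.05,"dy":0.02,"dz":2.75,"fingers":0.25},
    {"wx":0,"wy":0,"wz":0,"dx":-0.05,"dy":0.02,"dz":2.75,"fingers":0.25}
  ],
  "force": 15
}}

```text
clock: 7.03
ee_pos: [442.8, -67.2, 10.0]
ee_rot: [0.708, 0.706, 0.0, 0.001]
wrist_force: [-1.4, 0.3, 6.1]
width: 0.403
finger_force: 15.0
```

```bash
python3 plan.py 590 149.6 80 0
```

```text
d [ 7.235  4.896 -2.33 ] w [ 0.013  0.003 -0.019] t 7.0 [442.8 -67.2  10. ]
```

Emit:
{"fn": "move_arm", "kwargs": {
  "commands": [
    {"wx":0,"wy":0,"wz":0,"dx":0,"dy":0,"dz":-1.0,"fingers":0.25},
    {"wx":0,"wy":0,"wz":0,"dx":0,"dy":0,"dz":-2.2,"fingers":0.25},
    {"wx":0,"wy":0,"wz":0,"dx":0.8,"dy":0.6,"dz":-2.5,"fingers":0.25},
    {"wx":0,"wy":0,"wz":0,"dx":1.8,"dy":1.2,"dz":-2.5,"fingers":0.25},
    {"wx":0,"wy":0,"wz":0,"dx":2.9,"dy":2.0,"dz":-2.5,"fingers":0.25},
    {"wx":0,"wy":0,"wz":0,"dx":4.0,"dy":2.7,"dz":-2.5,"fingers":0.25},
    {"wx":0,"wy":0,"wz":0,"dx":5.1,"dy":3.5,"dz":-2.5,"fingers":0.25},
    {"wx":0,"wy":0,"wz":0,"dx":6.2,"dy":4.2,"dz":-2.5,"fingers":0.25},
    {"wx":0,"wy":0,"wz":0,"dx":7.0,"dy":4.75,"dz":-2.3,"fingers":0.25},
    {"wx":0,"wy":0,"wz":0,"dx":7.2,"dy":4.9,"dz":-2.0,"fingers":0.25},
    {"wx":0,"wy":0,"wz":0,"dx":7.2,"dy":4.9,"dz":-1.5,"fingers":0.25},
    {"wx":0,"wy":0,"wz":0,"dx":7.2,"dy":4.9,"dz":-1.0,"fingers":0.25}
  ]
}}

```text
clock: 8.03
ee_pos: [589.7, 149.3, 38.6]
ee_rot: [0.707, 0.707, 0.0, 0.0]
wrist_force: [-0.1, -1.0, -0.6]
width: 0.403
finger_force: 15.0
```

Emit:
{"fn": "move_arm", "kwargs": {
  "commands": [
    {"wx":0,"wy":0,"wz":0,"dx":0,"dy":0,"dz":0,"fingers":0.25},
    {"wx":0,"wy":0,"wz":0,"dx":0,"dy":0,"dz":0,"fingers":0.25},
    {"wx":0,"wy":0,"wz":0,"dx":0,"dy":0,"dz":0,"fingers":0.25},
    {"wx":0,"wy":0,"wz":0,"dx":0,"dy":0,"dz":0,"fingers":0.25}
  ]
}}

```text
clock: 8.37
ee_pos: [590.1, 148.5, 40.3]
ee_rot: [0.708, 0.706, 0.001, 0.0]
wrist_force: [0.4, -0.7, -1.4]
width: 0.407
finger_force: 15.0
```

```bash
python3 plan.py 590 148.8 22.3 0
```

```text
d [ 0.009 -0.005  0.601] w [ 0.012 -0.003 -0.021] t 8.4 [590.1 148.5  40.3]
```

Emit:
{"fn": "move_arm", "kwargs": {
  "commands": [
    {"wx":0,"wy":0,"wz":0,"dx":0.01,"dy":0,"dz":0.3,"fingers":0.25},
    {"wx":0,"wy":0,"wz":0,"dx":0.01,"dy":0,"dz":0.5,"fingers":0.25},
    {"wx":0,"wy":0,"wz":0,"dx":0.01,"dy":0,"dz":0.6,"fingers":0.25},
    {"wx":0,"wy":0,"wz":0,"dx":0.01,"dy":0,"dz":0.6,"fingers":0.25},
    {"wx":0,"wy":0,"wz":0,"dx":0.01,"dy":0,"dz":0.6,"fingers":0.25},
    {"wx":0,"wy":0,"wz":0,"dx":0.01,"dy":0,"dz":0.6,"fingers":0.25}
  ]
}}

```text
clock: 8.87
ee_pos: [589.8, 148.9, 21.3]
ee_rot: [0.708, 0.706, 0.0, 0.0]
wrist_force: [-0.0, -1.3, 3.7]
width: 0.402
finger_force: 15.0
```

```bash
python3 plan.py 590 148.8 22 0
```

```text
d [-0.004  0.008 -0.022] w [ 0.003  0.001 -0.017] t 8.9 [589.8 148.9  21.3]
```

Contact with the board: 3.7 N upward. I'll release and rise.

Emit:
{"fn": "move_arm", "kwargs": {
  "commands": [
    {"wx":0,"wy":0,"wz":0,"dx":0,"dy":0,"dz":0,"fingers":0.45},
    {"wx":0,"wy":0,"wz":0,"dx":0,"dy":0,"dz":0,"fingers":0.6},
    {"wx":0,"wy":0,"wz":0,"dx":0,"dy":0,"dz":0,"fingers":0.75},
    {"wx":0,"wy":0,"wz":0,"dx":0,"dy":0,"dz":0,"fingers":0.8},
    {"wx":0,"wy":0,"wz":0,"dx":0,"dy":0,"dz":-0.6,"fingers":0.8},
    {"wx":0,"wy":0,"wz":0,"dx":0,"dy":0,"dz":-1.6,"fingers":0.8},
    {"wx":0,"wy":0,"wz":0,"dx":0,"dy":0,"dz":-2.8,"fingers":0.8},
    {"wx":0,"wy":0,"wz":0,"dx":0,"dy":0,"dz":-4.0,"fingers":0.8},
    {"wx":0,"wy":0,"wz":0,"dx":0,"dy":0,"dz":-4.0,"fingers":0.8}
  ]
}}

```text
clock: 9.62
ee_pos: [592.9, 151.0, 148.3]
ee_rot: [0.708, 0.707, 0.005, 0.002]
wrist_force: [1.6, 0.9, 0.1]
width: 0.8
finger_force: 0.0
```

```bash
python3 plan.py 438.5 -231.5 125 10
```

```text
d [-12.76   -5.136   0.684] w [ 0.093 -0.024 -1.681] t 9.6 [592.9 151.  148.3]
```

Emit:
{"fn": "move_arm", "kwargs": {
  "commands": [
    {"wx":0,"wy":0,"wz":-1.67,"dx":-12.7,"dy":-5.05,"dz":0.5,"fingers":0.8},
    {"wx":0,"wy":0,"wz":-1.67,"dx":-12.7,"dy":-5.05,"dz":0.5,"fingers":0.8},
    {"wx":0,"wy":0,"wz":-1.67,"dx":-12.7,"dy":-5.05,"dz":0.5,"fingers":0.8},
    {"wx":0,"wy":0,"wz":-1.67,"dx":-12.7,"dy":-5.05,"dz":0.5,"fingers":0.8},
    {"wx":0,"wy":0,"wz":-1.67,"dx":-12.7,"dy":-5.05,"dz":0.5,"fingers":0.8},
    {"wx":0,"wy":0,"wz":-1.67,"dx":-12.7,"dy":-5.05,"dz":0.5,"fingers":0.8},
    {"wx":0,"wy":0,"wz":-1.67,"dx":-12.7,"dy":-5.05,"dz":0.5,"fingers":0.8},
    {"wx":0,"wy":0,"wz":-1.67,"dx":-12.7,"dy":-5.05,"dz":0.5,"fingers":0.8},
    {"wx":0,"wy":0,"wz":-1.67,"dx":-12.7,"dy":-5.05,"dz":0.5,"fingers":0.8},
    {"wx":0,"wy":0,"wz":-1.67,"dx":-12.7,"dy":-5.05,"dz":0.5,"fingers":0.8},
    {"wx":0,"wy":0,"wz":-1.67,"dx":-12.7,"dy":-5.05,"dz":0.5,"fingers":0.8},
    {"wx":0,"wy":0,"wz":-1.67,"dx":-12.7,"dy":-5.05,"dz":0.5,"fingers":0.8}
  ]
}}

```text
clock: 10.62
ee_pos: [436.1, -234.0, 125.9]
ee_rot: [0.645, 0.764, -0.0, -0.0]
wrist_force: [0.4, 1.2, 0.7]
width: 0.802
finger_force: 0.0
```

Emit:
{"fn": "move_arm", "kwargs": {
  "commands": [
    {"wx":0,"wy":0,"wz":0,"dx":0,"dy":0,"dz":0,"fingers":0.8},
    {"wx":0,"wy":0,"wz":0,"dx":0,"dy":0,"dz":0,"fingers":0.8},
    {"wx":0,"wy":0,"wz":0,"dx":0,"dy":0,"dz":0,"fingers":0.8}
  ]
}}

```text
clock: 10.87
ee_pos: [438.2, -230.3, 126.4]
ee_rot: [0.642, 0.766, 0.0, 0.0]
wrist_force: [-0.1, -0.2, 0.3]
width: 0.798
finger_force: 0.0
```

```bash
python3 - <<'E'
from h import *
c=cap('top'); s=cap('side')
a=cv2.resize(c['color'][165:300,180:400],None,fx=3.6,fy=3.6,interpolation=cv2.INTER_CUBIC)[:300]
b=cv2.resize(s['color'][190:400,220:440],None,fx=1.4,fy=1.4,interpolation=cv2.INTER_CUBIC)
b=cv2.copyMakeBorder(b,0,0,0,792-b.shape[1],0)
cv2.imwrite('pics/p2.png',np.vstack([a,b]))
E
python3 plan.py 438.5 -231.5 32 10
```

```text
d [-0.034  0.01   3.145] w [ 0.002 -0.001  0.008] t 11.0 [ 438.  -230.6  126.4]
```

View pics/p2.png

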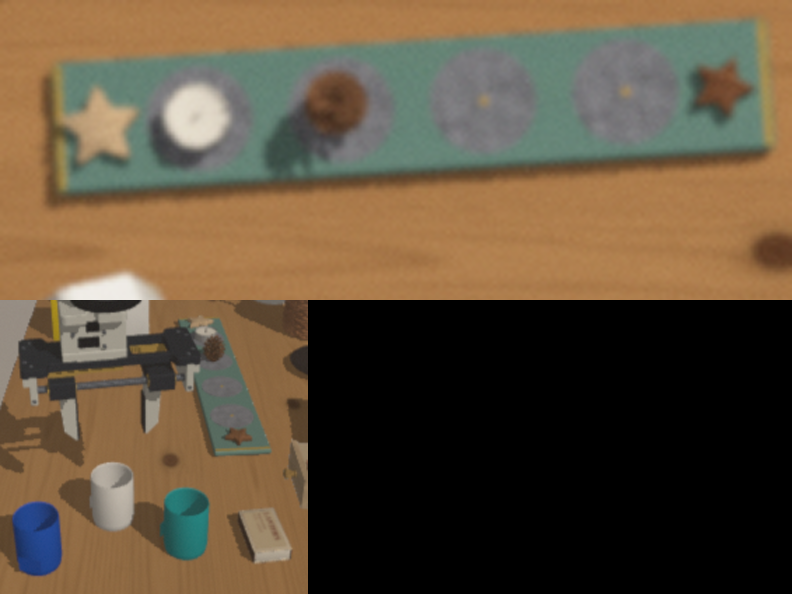

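The pine cone stands on the second mark, at crop (337,103) against an expected (338,101). The gripper is above the white beaker, so I'll descend and grip it.

Emit:
{"fn": "move_arm", "kwargs": {
  "commands": [
    {"wx":0,"wy":0,"wz":0,"dx":-0.03,"dy":0.01,"dz":1.0,"fingers":0.8},
    {"wx":0,"wy":0,"wz":0,"dx":-0.03,"dy":0.01,"dz":2.0,"fingers":0.8},
    {"wx":0,"wy":0,"wz":0,"dx":-0.03,"dy":0.01,"dz":2.8,"fingers":0.8},
    {"wx":0,"wy":0,"wz":0,"dx":-0.03,"dy":0.01,"dz":3.15,"fingers":0.8},
    {"wx":0,"wy":0,"wz":0,"dx":-0.03,"dy":0.01,"dz":3.15,"fingers":0.8},
    {"wx":0,"wy":0,"wz":0,"dx":-0.03,"dy":0.01,"dz":3.15,"fingers":0.7},
    {"wx":0,"wy":0,"wz":0,"dx":-0.03,"dy":0.01,"dz":3.15,"fingers":0.5},
    {"wx":0,"wy":0,"wz":0,"dx":-0.03,"dy":0.01,"dz":3.15,"fingers":0.45},
    {"wx":0,"wy":0,"wz":0,"dx":-0.03,"dy":0.01,"dz":3.15,"fingers":0.45},
    {"wx":0,"wy":0,"wz":0,"dx":-0.03,"dy":0.01,"dz":3.15,"fingers":0.45},
    {"wx":0,"wy":0,"wz":0,"dx":-0.03,"dy":0.01,"dz":3.15,"fingers":0.45}
  ],
  "force": 25
}}

```text
clock: 11.88
ee_pos: [438.5, -233.0, 32.9]
ee_rot: [0.643, 0.766, 0.0, 0.001]
wrist_force: [-1.7, 0.3, 8.3]
width: 0.545
finger_force: 25.0
```

```bash
python3 plan.py 597.2 64.9 130 5
```

```text
d [ 8.866  6.924 -3.24 ] w [0.013 0.012 0.819] t 11.9 [ 438.5 -233.    32.9]
```

Emit:
{"fn": "move_arm", "kwargs": {
  "commands": [
    {"wx":0,"wy":0,"wz":0,"dx":0,"dy":0,"dz":-0.5,"fingers":0.45},
    {"wx":0,"wy":0,"wz":0,"dx":0,"dy":0,"dz":-1.4,"fingers":0.45},
    {"wx":0,"wy":0,"wz":0,"dx":0,"dy":0,"dz":-2.5,"fingers":0.45},
    {"wx":0,"wy":0,"wz":0,"dx":0,"dy":0,"dz":-3.2,"fingers":0.45},
    {"wx":0,"wy":0,"wz":0.2,"dx":0.9,"dy":0.7,"dz":-3.3,"fingers":0.45},
    {"wx":0,"wy":0,"wz":0.4,"dx":1.9,"dy":1.5,"dz":-3.3,"fingers":0.45},
    {"wx":0,"wy":0,"wz":0.6,"dx":2.9,"dy":2.3,"dz":-3.3,"fingers":0.45},
    {"wx":0,"wy":0,"wz":0.8,"dx":3.9,"dy":3.1,"dz":-3.3,"fingers":0.45},
    {"wx":0,"wy":0,"wz":0.82,"dx":4.9,"dy":3.9,"dz":-3.3,"fingers":0.45},
    {"wx":0,"wy":0,"wz":0.82,"dx":5.9,"dy":4.6,"dz":-3.3,"fingers":0.45},
    {"wx":0,"wy":0,"wz":0.82,"dx":6.9,"dy":5.4,"dz":-3.3,"fingers":0.45},
    {"wx":0,"wy":0,"wz":0.82,"dx":7.8,"dy":6.1,"dz":-3.3,"fingers":0.45}
  ]
}}

```text
clock: 12.88
ee_pos: [578.6, 31.8, 131.3]
ee_rot: [0.675, 0.737, 0.0, 0.0]
wrist_force: [0.8, -0.1, -1.1]
width: 0.544
finger_force: 25.0
```

Emit:
{"fn": "move_arm", "kwargs": {
  "commands": [
    {"wx":0,"wy":0,"wz":0,"dx":0.7,"dy":0.5,"dz":0,"fingers":0.45},
    {"wx":0,"wy":0,"wz":0,"dx":1.1,"dy":0.8,"dz":0,"fingers":0.45},
    {"wx":0,"wy":0,"wz":0,"dx":1.1,"dy":0.8,"dz":0,"fingers":0.45},
    {"wx":0,"wy":0,"wz":0,"dx":1.1,"dy":0.8,"dz":0,"fingers":0.45},
    {"wx":0,"wy":0,"wz":0,"dx":1.1,"dy":0.8,"dz":0,"fingers":0.45},
    {"wx":0,"wy":0,"wz":0,"dx":1.1,"dy":0.8,"dz":0,"fingers":0.45}
  ]
}}

```text
clock: 13.38
ee_pos: [598.4, 62.2, 130.7]
ee_rot: [0.676, 0.736, -0.001, 0.0]
wrist_force: [0.3, -0.7, -0.8]
width: 0.544
finger_force: 25.0
```

```bash
python3 plan.py 597.2 64.9 60 5
python3 - <<'E'
from h import *
s=cap('side'); st=robot.state(); X,Y,k=260,110,4
b=cv2.resize(s['color'][Y:Y+150,X:X+190],None,fx=k,fy=k,interpolation=cv2.INTER_CUBIC)
p=st['ee_pos']; a=(proj(s,p)-[X,Y]+.5)*k; cv2.circle(b,tuple(a.astype(int).tolist()),3,(0,0,255),-1)
# predicted beaker bottom circle/top circle if centred under the tool
for z in(p[2]-32.4,p[2]+35.6):
    q=np.array([(proj(s,[p[0]+26*np.cos(t),p[1]+26*np.sin(t),z])-[X,Y]+.5)*k for t in np.linspace(0,6.28,40)])
    cv2.polylines(b,[q.astype(int)],True,(0,0,255),1)
cv2.imwrite('pics/p3.png',b)
E
```

```text
d [ 0.097 -0.029  2.357] w [-0.007  0.012 -0.022] t 13.4 [598.4  62.2 130.7]
```

View pics/p3.png

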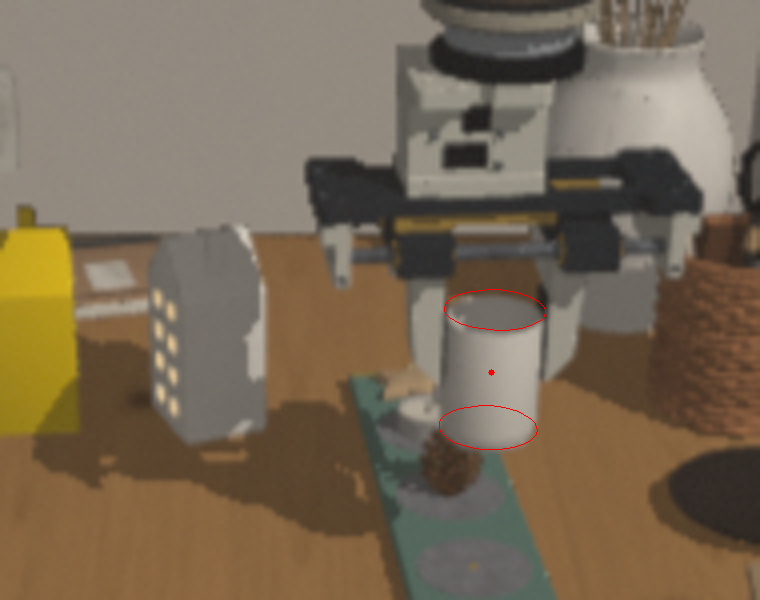

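The beaker hangs upright and centred under the tool, matching the predicted outline, so I'll lower it.

Emit:
{"fn": "move_arm", "kwargs": {
  "commands": [
    {"wx":0,"wy":0,"wz":0,"dx":0.09,"dy":-0.03,"dz":0.8,"fingers":0.45},
    {"wx":0,"wy":0,"wz":0,"dx":0.09,"dy":-0.03,"dz":1.6,"fingers":0.45},
    {"wx":0,"wy":0,"wz":0,"dx":0.09,"dy":-0.03,"dz":2.2,"fingers":0.45},
    {"wx":0,"wy":0,"wz":0,"dx":0.09,"dy":-0.03,"dz":2.5,"fingers":0.45},
    {"wx":0,"wy":0,"wz":0,"dx":0.09,"dy":-0.03,"dz":2.65,"fingers":0.45},
    {"wx":0,"wy":0,"wz":0,"dx":0.09,"dy":-0.03,"dz":2.65,"fingers":0.45},
    {"wx":0,"wy":0,"wz":0,"dx":0.09,"dy":-0.03,"dz":2.65,"fingers":0.45},
    {"wx":0,"wy":0,"wz":0,"dx":0.09,"dy":-0.03,"dz":2.65,"fingers":0.45},
    {"wx":0,"wy":0,"wz":0,"dx":0.09,"dy":-0.03,"dz":2.65,"fingers":0.45}
  ]
}}

```text
clock: 14.18
ee_pos: [598.5, 67.1, 52.4]
ee_rot: [0.676, 0.737, 0.001, 0.001]
wrist_force: [0.4, 0.3, -2.0]
width: 0.546
finger_force: 25.0
```

```bash
python3 plan.py 597.2 64.9 45 5
```

```text
d [-0.071 -0.05   0.247] w [ 0.018 -0.    -0.001] t 14.2 [598.5  67.1  52.4]
```

Emit:
{"fn": "move_arm", "kwargs": {
  "commands": [
    {"wx":0,"wy":0,"wz":0,"dx":-0.06,"dy":-0.04,"dz":0.12,"fingers":0.45},
    {"wx":0,"wy":0,"wz":0,"dx":-0.06,"dy":-0.04,"dz":0.2,"fingers":0.45},
    {"wx":0,"wy":0,"wz":0,"dx":-0.06,"dy":-0.04,"dz":0.23,"fingers":0.45},
    {"wx":0,"wy":0,"wz":0,"dx":-0.06,"dy":-0.04,"dz":0.25,"fingers":0.45},
    {"wx":0,"wy":0,"wz":0,"dx":-0.06,"dy":-0.04,"dz":0.25,"fingers":0.45},
    {"wx":0,"wy":0,"wz":0,"dx":-0.06,"dy":-0.04,"dz":0.25,"fingers":0.45}
  ]
}}

```text
clock: 14.68
ee_pos: [596.7, 64.8, 44.9]
ee_rot: [0.676, 0.737, -0.0, 0.001]
wrist_force: [-5.0, -2.0, 13.9]
width: 0.544
finger_force: 25.0
```

```bash
python3 plan.py 597.2 64.9 45 5
```

```text
d [ 0.003  0.016 -0.002] w [ 0.004  0.01  -0.002] t 14.7 [596.7  64.8  44.9]
```

Emit:
{"fn": "move_arm", "kwargs": {
  "commands": [
    {"wx":0,"wy":0,"wz":0,"dx":0,"dy":0,"dz":-0.02,"fingers":0.6},
    {"wx":0,"wy":0,"wz":0,"dx":0,"dy":0,"dz":-0.02,"fingers":0.75},
    {"wx":0,"wy":0,"wz":0,"dx":0,"dy":0,"dz":-0.02,"fingers":0.8},
    {"wx":0,"wy":0,"wz":0,"dx":0,"dy":0,"dz":-0.02,"fingers":0.8},
    {"wx":0,"wy":0,"wz":0,"dx":0,"dy":0,"dz":-0.6,"fingers":0.8},
    {"wx":0,"wy":0,"wz":0,"dx":0,"dy":0,"dz":-1.6,"fingers":0.8},
    {"wx":0,"wy":0,"wz":0,"dx":0,"dy":0,"dz":-2.8,"fingers":0.8},
    {"wx":0,"wy":0,"wz":0,"dx":0,"dy":0,"dz":-4.0,"fingers":0.8},
    {"wx":0,"wy":0,"wz":0,"dx":0,"dy":0,"dz":-5.0,"fingers":0.8},
    {"wx":0,"wy":0,"wz":0,"dx":0,"dy":0,"dz":-5.0,"fingers":0.8},
    {"wx":0,"wy":0,"wz":0,"dx":0,"dy":0,"dz":-5.0,"fingers":0.8}
  ]
}}

```text
clock: 15.6
ee_pos: [597.8, 65.5, 195.6]
ee_rot: [0.676, 0.737, 0.001, 0.001]
wrist_force: [-0.7, -0.5, -0.8]
width: 0.798
finger_force: 0.0
```

```bash
python3 plan.py 443 277 190 21.5
```

```text
d [ 7.473 -4.527  0.17 ] w [ 0.036  0.005 -2.751] t 15.6 [597.8  65.5 195.6]
```

Emit:
{"fn": "move_arm", "kwargs": {
  "commands": [
    {"wx":0,"wy":0,"wz":-2.75,"dx":7.5,"dy":-4.53,"dz":0.0,"fingers":0.8},
    {"wx":0,"wy":0,"wz":-2.75,"dx":7.5,"dy":-4.53,"dz":0.0,"fingers":0.8},
    {"wx":0,"wy":0,"wz":-2.75,"dx":7.5,"dy":-4.53,"dz":0.0,"fingers":0.8},
    {"wx":0,"wy":0,"wz":-2.75,"dx":7.5,"dy":-4.53,"dz":0.0,"fingers":0.8},
    {"wx":0,"wy":0,"wz":-2.75,"dx":7.5,"dy":-4.53,"dz":0.0,"fingers":0.8},
    {"wx":0,"wy":0,"wz":-2.75,"dx":7.5,"dy":-4.53,"dz":0.0,"fingers":0.8},
    {"wx":0,"wy":0,"wz":-2.75,"dx":7.5,"dy":-4.53,"dz":0.0,"fingers":0.8},
    {"wx":0,"wy":0,"wz":-2.75,"dx":7.5,"dy":-4.53,"dz":0.0,"fingers":0.8},
    {"wx":0,"wy":0,"wz":-2.75,"dx":7.5,"dy":-4.53,"dz":0.0,"fingers":0.8},
    {"wx":0,"wy":0,"wz":-2.75,"dx":7.5,"dy":-4.53,"dz":0.0,"fingers":0.8},
    {"wx":0,"wy":0,"wz":-2.75,"dx":7.5,"dy":-4.53,"dz":0.0,"fingers":0.8}
  ]
}}

```text
clock: 16.52
ee_pos: [442.6, 275.8, 193.0]
ee_rot: [0.564, 0.826, -0.001, -0.0]
wrist_force: [-0.4, 0.0, -0.2]
width: 0.798
finger_force: 0.0
```

```bash
python3 plan.py 443 277 82 21.5;  python3 - <<'E'
from h import *
c=cap('top'); s=cap('side')
a=cv2.resize(c['color'][165:345,180:400],None,fx=3.3,fy=3.3,interpolation=cv2.INTER_CUBIC)[:594,:400]
b=cv2.resize(s['color'][110:310,240:420],None,fx=2.2,fy=2.2,interpolation=cv2.INTER_CUBIC)
b=cv2.copyMakeBorder(b,0,a.shape[0]-b.shape[0],0,0,0)
cv2.imwrite('pics/p4.png',np.hstack([a,b]))
E
```

```text
d [0.036 0.033 3.699] w [-0.011  0.008 -0.024] t 16.5 [442.6 275.8 193. ]
```

View pics/p4.png

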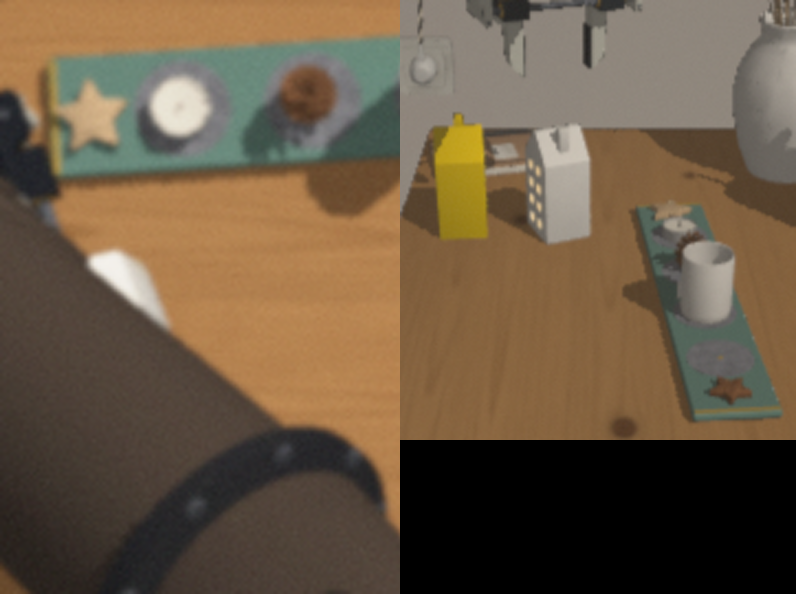

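The beaker stands on the third mark. The white house is at (560,185) in the picture, and the open fingers are aligned above it. I'll descend and grip.

Emit:
{"fn": "move_arm", "kwargs": {
  "commands": [
    {"wx":0,"wy":0,"wz":0,"dx":0.03,"dy":0.03,"dz":0.6,"fingers":0.8},
    {"wx":0,"wy":0,"wz":0,"dx":0.03,"dy":0.03,"dz":1.3,"fingers":0.8},
    {"wx":0,"wy":0,"wz":0,"dx":0.03,"dy":0.03,"dz":2.0,"fingers":0.8},
    {"wx":0,"wy":0,"wz":0,"dx":0.03,"dy":0.03,"dz":2.6,"fingers":0.8},
    {"wx":0,"wy":0,"wz":0,"dx":0.03,"dy":0.03,"dz":3.1,"fingers":0.8},
    {"wx":0,"wy":0,"wz":0,"dx":0.03,"dy":0.03,"dz":3.4,"fingers":0.8},
    {"wx":0,"wy":0,"wz":0,"dx":0.03,"dy":0.03,"dz":3.6,"fingers":0.8},
    {"wx":0,"wy":0,"wz":0,"dx":0.03,"dy":0.03,"dz":3.6,"fingers":0.8},
    {"wx":0,"wy":0,"wz":0,"dx":0.03,"dy":0.03,"dz":3.6,"fingers":0.8}
  ]
}}

```text
clock: 17.37
ee_pos: [442.5, 278.6, 86.1]
ee_rot: [0.563, 0.827, 0.0, 0.0]
wrist_force: [0.4, 0.4, -0.1]
width: 0.797
finger_force: 0.0
```

```bash
python3 plan.py 443 277 82 21.5; python3 -c "
from station import robot;s=robot.state();print(s['wrist_force'])"
```

```text
d [-0.056 -0.005  0.137] w [ 0.003 -0.001 -0.003] t 17.4 [442.5 278.6  86.1]
[ 0.40398512  0.36225728 -0.09101031]
```

Emit:
{"fn": "move_arm", "kwargs": {
  "commands": [
    {"wx":0,"wy":0,"wz":0,"dx":-0.05,"dy":0,"dz":0.1,"fingers":0.75},
    {"wx":0,"wy":0,"wz":0,"dx":-0.05,"dy":0,"dz":0.12,"fingers":0.71},
    {"wx":0,"wy":0,"wz":0,"dx":-0.05,"dy":0,"dz":0.12,"fingers":0.67},
    {"wx":0,"wy":0,"wz":0,"dx":-0.05,"dy":0,"dz":0.12,"fingers":0.64},
    {"wx":0,"wy":0,"wz":0,"dx":-0.05,"dy":0,"dz":0.12,"fingers":0.62},
    {"wx":0,"wy":0,"wz":0,"dx":-0.05,"dy":0,"dz":0.12,"fingers":0.6},
    {"wx":0,"wy":0,"wz":0,"dx":-0.05,"dy":0,"dz":0.12,"fingers":0.57},
    {"wx":0,"wy":0,"wz":0,"dx":-0.05,"dy":0,"dz":0.12,"fingers":0.5},
    {"wx":0,"wy":0,"wz":0,"dx":-0.05,"dy":0,"dz":0.12,"fingers":0.5},
    {"wx":0,"wy":0,"wz":0,"dx":-0.05,"dy":0,"dz":0.12,"fingers":0.5},
    {"wx":0,"wy":0,"wz":0,"dx":-0.05,"dy":0,"dz":0.12,"fingers":0.5}
  ],
  "force": 40
}}

```text
clock: 18.28
ee_pos: [442.6, 277.2, 82.3]
ee_rot: [0.563, 0.827, -0.0, 0.0]
wrist_force: [-2.3, -1.0, 4.5]
width: 0.603
finger_force: 39.7
```

```bash
python3 plan.py 604.4 -20.4 210 5
```

```text
d [-11.208   1.379  -4.256] w [-1.000e-03  1.000e-03  2.752e+00] t 18.3 [442.6 277.2  82.3]
```

Emit:
{"fn": "move_arm", "kwargs": {
  "commands": [
    {"wx":0,"wy":0,"wz":0,"dx":0,"dy":0,"dz":-0.4,"fingers":0.5},
    {"wx":0,"wy":0,"wz":0,"dx":0,"dy":0,"dz":-1.0,"fingers":0.5},
    {"wx":0,"wy":0,"wz":0,"dx":0,"dy":0,"dz":-1.8,"fingers":0.5},
    {"wx":0,"wy":0,"wz":0,"dx":0,"dy":0,"dz":-2.6,"fingers":0.5},
    {"wx":0,"wy":0,"wz":0,"dx":0,"dy":0,"dz":-3.3,"fingers":0.5},
    {"wx":0,"wy":0,"wz":0,"dx":0,"dy":0,"dz":-3.9,"fingers":0.5},
    {"wx":0,"wy":0,"wz":0,"dx":0,"dy":0,"dz":-4.2,"fingers":0.5},
    {"wx":0,"wy":0,"wz":0,"dx":0,"dy":0,"dz":-4.2,"fingers":0.5},
    {"wx":0,"wy":0,"wz":0,"dx":0,"dy":0,"dz":-4.2,"fingers":0.5}
  ]
}}

```text
clock: 19.03
ee_pos: [442.9, 277.0, 208.1]
ee_rot: [0.563, 0.827, 0.0, 0.0]
wrist_force: [-0.1, 0.3, -4.1]
width: 0.599
finger_force: 39.7
```

```bash
python3 plan.py 604.4 -20.4 210 5
```

```text
d [-11.196   1.38   -0.061] w [4.000e-03 1.000e-03 2.748e+00] t 19.0 [442.9 277.  208.1]
```

Emit:
{"fn": "move_arm", "kwargs": {
  "commands": [
    {"wx":0,"wy":0,"wz":0.1,"dx":-0.5,"dy":0.06,"dz":0,"fingers":0.5},
    {"wx":0,"wy":0,"wz":0.3,"dx":-1.3,"dy":0.16,"dz":0,"fingers":0.5},
    {"wx":0,"wy":0,"wz":0.6,"dx":-2.4,"dy":0.3,"dz":0,"fingers":0.5},
    {"wx":0,"wy":0,"wz":0.9,"dx":-3.6,"dy":0.44,"dz":0,"fingers":0.5},
    {"wx":0,"wy":0,"wz":1.2,"dx":-4.8,"dy":0.6,"dz":0,"fingers":0.5},
    {"wx":0,"wy":0,"wz":1.5,"dx":-6.0,"dy":0.74,"dz":0,"fingers":0.5},
    {"wx":0,"wy":0,"wz":1.8,"dx":-7.2,"dy":0.89,"dz":0,"fingers":0.5},
    {"wx":0,"wy":0,"wz":2.1,"dx":-8.4,"dy":1.04,"dz":0,"fingers":0.5},
    {"wx":0,"wy":0,"wz":2.4,"dx":-9.5,"dy":1.17,"dz":0,"fingers":0.5},
    {"wx":0,"wy":0,"wz":2.6,"dx":-10.4,"dy":1.28,"dz":0,"fingers":0.5},
    {"wx":0,"wy":0,"wz":2.7,"dx":-11.0,"dy":1.36,"dz":0,"fingers":0.5},
    {"wx":0,"wy":0,"wz":2.75,"dx":-11.2,"dy":1.38,"dz":0,"fingers":0.5}
  ]
}}

```text
clock: 20.03
ee_pos: [604.9, -24.0, 206.3]
ee_rot: [0.677, 0.736, -0.001, -0.0]
wrist_force: [0.1, 0.6, -2.4]
width: 0.6
finger_force: 39.7
```

Emit:
{"fn": "move_arm", "kwargs": {
  "commands": [
    {"wx":0,"wy":0,"wz":0,"dx":0,"dy":0,"dz":0,"fingers":0.5},
    {"wx":0,"wy":0,"wz":0,"dx":0,"dy":0,"dz":0,"fingers":0.5},
    {"wx":0,"wy":0,"wz":0,"dx":0,"dy":0,"dz":0,"fingers":0.5},
    {"wx":0,"wy":0,"wz":0,"dx":0,"dy":0,"dz":0,"fingers":0.5},
    {"wx":0,"wy":0,"wz":0,"dx":0,"dy":0,"dz":0,"fingers":0.5}
  ]
}}

```text
clock: 20.45
ee_pos: [604.1, -18.7, 208.4]
ee_rot: [0.675, 0.738, 0.0, -0.0]
wrist_force: [-0.2, -0.6, -2.6]
width: 0.599
finger_force: 39.7
```

```bash
python3 plan.py 604.4 -20.4 94.3 5
python3 - <<'E'
from fit import *
s=cap('side'); st=robot.state(); p=st['ee_pos']; X,Y,k=300,90,4
b=cv2.resize(s['color'][Y:Y+150,X:X+190],None,fx=k,fy=k,interpolation=cv2.INTER_CUBIC)
q=cv2.convexHull(np.array([(proj(s,v)-[X,Y]+.5)*k for v in hull_pts(p[0],p[1],np.radians(5),p[2]-82.3)]).astype(np.int32))
cv2.polylines(b,[q],True,(0,0,255),1); cv2.imwrite('pics/p5.png',b)
E
```

```text
d [-0.057  0.006  3.804] w [ 0.002 -0.002  0.023] t 20.4 [604.1 -18.7 208.4]
```

View pics/p5.png

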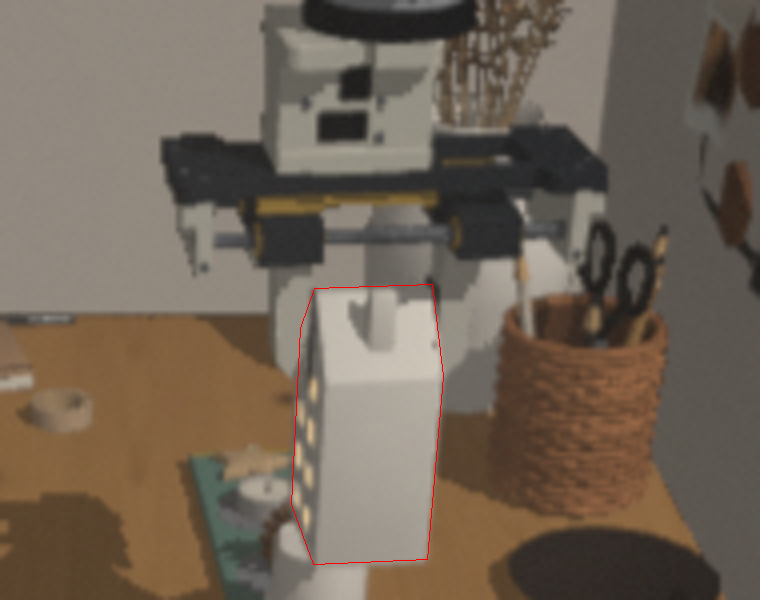

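The house hangs upright and matches the predicted outline, so I'll lower it onto the mark beside the dark star.

Emit:
{"fn": "move_arm", "kwargs": {
  "commands": [
    {"wx":0,"wy":0,"wz":0,"dx":-0.05,"dy":0,"dz":0.6,"fingers":0.5},
    {"wx":0,"wy":0,"wz":0,"dx":-0.05,"dy":0,"dz":1.3,"fingers":0.5},
    {"wx":0,"wy":0,"wz":0,"dx":-0.05,"dy":0,"dz":2.0,"fingers":0.5},
    {"wx":0,"wy":0,"wz":0,"dx":-0.05,"dy":0,"dz":2.6,"fingers":0.5},
    {"wx":0,"wy":0,"wz":0,"dx":-0.05,"dy":0,"dz":3.1,"fingers":0.5},
    {"wx":0,"wy":0,"wz":0,"dx":-0.05,"dy":0,"dz":3.4,"fingers":0.5},
    {"wx":0,"wy":0,"wz":0,"dx":-0.05,"dy":0,"dz":3.55,"fingers":0.5},
    {"wx":0,"wy":0,"wz":0,"dx":-0.05,"dy":0,"dz":3.6,"fingers":0.5},
    {"wx":0,"wy":0,"wz":0,"dx":-0.05,"dy":0,"dz":3.6,"fingers":0.5},
    {"wx":0,"wy":0,"wz":0,"dx":-0.05,"dy":0,"dz":3.6,"fingers":0.5},
    {"wx":0,"wy":0,"wz":0,"dx":-0.05,"dy":0,"dz":3.6,"fingers":0.5},
    {"wx":0,"wy":0,"wz":0,"dx":-0.05,"dy":0,"dz":3.6,"fingers":0.5}
  ]
}}

```text
clock: 21.5
ee_pos: [605.0, -21.7, 101.0]
ee_rot: [0.676, 0.737, 0.0, 0.001]
wrist_force: [-0.7, -0.2, -2.0]
width: 0.595
finger_force: 39.7
```

```bash
python3 plan.py 604.4 -20.4 94.3 5
```

```text
d [ 0.044 -0.018  0.223] w [0.013 0.002 0.   ] t 21.5 [605.  -21.7 101. ]
```

Emit:
{"fn": "move_arm", "kwargs": {
  "commands": [
    {"wx":0,"wy":0,"wz":0,"dx":0.02,"dy":-0.02,"dz":0.08,"fingers":0.5},
    {"wx":0,"wy":0,"wz":0,"dx":0.02,"dy":-0.02,"dz":0.15,"fingers":0.5},
    {"wx":0,"wy":0,"wz":0,"dx":0.02,"dy":-0.02,"dz":0.19,"fingers":0.5},
    {"wx":0,"wy":0,"wz":0,"dx":0.02,"dy":-0.02,"dz":0.21,"fingers":0.5},
    {"wx":0,"wy":0,"wz":0,"dx":0.02,"dy":-0.02,"dz":0.21,"fingers":0.5},
    {"wx":0,"wy":0,"wz":0,"dx":0.02,"dy":-0.02,"dz":0.21,"fingers":0.5}
  ]
}}

```text
clock: 22.0
ee_pos: [603.8, -21.1, 94.4]
ee_rot: [0.676, 0.737, -0.0, 0.0]
wrist_force: [-2.9, -0.9, 5.2]
width: 0.599
finger_force: 39.7
```

```bash
python3 plan.py 604.4 -20.4 94.3 5
```

```text
d [0.023 0.022 0.002] w [-0.     0.003  0.001] t 22.0 [603.8 -21.1  94.4]
```

Contact: 5.2 N. I'll open evenly, let it settle and rise.

Emit:
{"fn": "move_arm", "kwargs": {
  "commands": [
    {"wx":0,"wy":0,"wz":0,"dx":0,"dy":0,"dz":0,"fingers":0.63},
    {"wx":0,"wy":0,"wz":0,"dx":0,"dy":0,"dz":0,"fingers":0.7},
    {"wx":0,"wy":0,"wz":0,"dx":0,"dy":0,"dz":0,"fingers":0.78},
    {"wx":0,"wy":0,"wz":0,"dx":0,"dy":0,"dz":0,"fingers":0.82},
    {"wx":0,"wy":0,"wz":0,"dx":0,"dy":0,"dz":0,"fingers":0.82},
    {"wx":0,"wy":0,"wz":0,"dx":0,"dy":0,"dz":-0.5,"fingers":0.82},
    {"wx":0,"wy":0,"wz":0,"dx":0,"dy":0,"dz":-1.2,"fingers":0.82},
    {"wx":0,"wy":0,"wz":0,"dx":0,"dy":0,"dz":-2.2,"fingers":0.82},
    {"wx":0,"wy":0,"wz":0,"dx":0,"dy":0,"dz":-3.2,"fingers":0.82},
    {"wx":0,"wy":0,"wz":0,"dx":0,"dy":0,"dz":-4.2,"fingers":0.82},
    {"wx":0,"wy":0,"wz":0,"dx":0,"dy":0,"dz":-4.8,"fingers":0.82}
  ]
}}

```text
clock: 22.92
ee_pos: [604.9, -20.8, 241.3]
ee_rot: [0.676, 0.737, 0.001, 0.001]
wrist_force: [0.6, 0.8, -0.1]
width: 0.822
finger_force: 0.0
```

Emit:
{"fn": "move_arm", "kwargs": {
  "commands": [
    {"wx":0,"wy":0,"wz":0,"dx":0,"dy":-1,"dz":0,"fingers":0.82},
    {"wx":0,"wy":0,"wz":0,"dx":-1,"dy":-2,"dz":0,"fingers":0.82},
    {"wx":0,"wy":0,"wz":0,"dx":-2.2,"dy":-3,"dz":0,"fingers":0.82},
    {"wx":0,"wy":0,"wz":0,"dx":-3.4,"dy":-4,"dz":0,"fingers":0.82},
    {"wx":0,"wy":0,"wz":0,"dx":-4.6,"dy":-4.6,"dz":0,"fingers":0.82},
    {"wx":0,"wy":0,"wz":0,"dx":-5.8,"dy":-5,"dz":0,"fingers":0.82},
    {"wx":0,"wy":0,"wz":0,"dx":-7,"dy":-5.5,"dz":0,"fingers":0.82},
    {"wx":0,"wy":0,"wz":0,"dx":-8,"dy":-5.5,"dz":0,"fingers":0.82},
    {"wx":0,"wy":0,"wz":0,"dx":-8,"dy":-5.5,"dz":0,"fingers":0.82},
    {"wx":0,"wy":0,"wz":0,"dx":-8,"dy":-5.5,"dz":0,"fingers":0.82}
  ]
}}

```text
clock: 23.75
ee_pos: [459.9, -276.8, 237.6]
ee_rot: [0.677, 0.736, -0.0, -0.0]
wrist_force: [0.6, 1.1, 0.5]
width: 0.82
finger_force: 0.0
```

Run:
```python
from fit import *
c=cap('top'); s=cap('side'); k=3.6
a=cv2.resize(c['color'][155:225,180:400],None,fx=k,fy=k,interpolation=cv2.INTER_CUBIC)
def circ(x,y,z,r):
    q=np.array([(proj(c,[x+r*np.cos(t),y+r*np.sin(t),z])-[180,155]+.5)*k for t in np.linspace(0,6.28,50)]); cv2.polylines(a,[q.astype(np.int32)],True,(0,0,255),1)
circ(582.1,234.3,27,19.5);circ(590,149.6,34,19);circ(597.2,64.9,80,26)
q=np.array([(proj(c,v)-[180,155]+.5)*k for v in hull_pts(604.4,-20.4,np.radians(5),12)]).astype(np.int32); cv2.polylines(a,[cv2.convexHull(q)],True,(0,0,255),1)
b=cv2.resize(s['color'][150:310,270:450],None,fx=2.1,fy=2.1,interpolation=cv2.INTER_CUBIC)
b=cv2.copyMakeBorder(b,0,0,0,a.shape[1]-b.shape[1],0)
cv2.imwrite('pics/p6.png',np.vstack([a,b])); print(a.shape,robot.state()['clock'])
```

```text
(252, 792, 3) 23.85
```

View pics/p6.png

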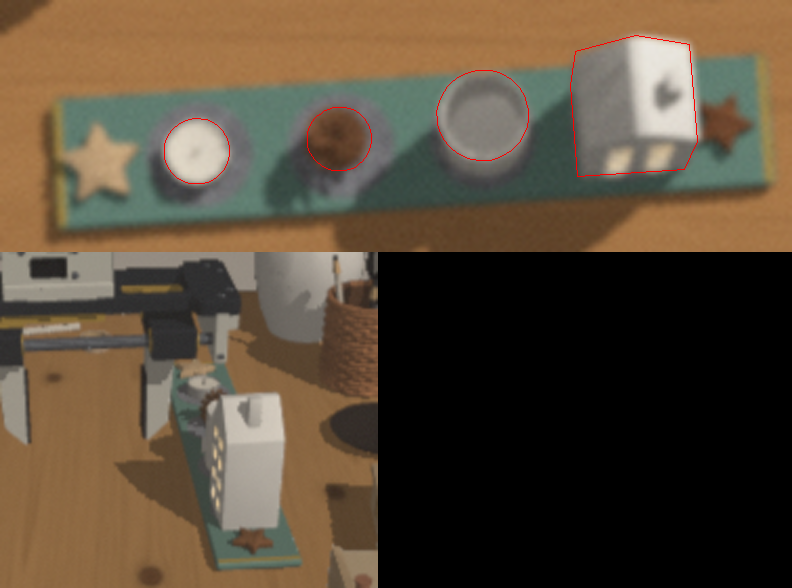

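All four ornaments stand upright on their marks, and the predicted outlines agree with the image to within about 2 mm. Handing in.

```bash
python3 -c "
from station import robot;print(robot.sign_off())"
```

```text
the job is handed in; nothing more can be done
None
```

I placed all four ornaments upright and within about 2 mm of their mark centres, from the tealight beside the pale star through pine cone and beaker to the house beside the dark star, and handed the job in at about 24 s.

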